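Clear the paddle-handle fixture and set its knurled nut

TASK

Hold the scraper block and wipe the three loose offcuts off the fixture plate onto the bench with it (keep the gripper itself off the offcuts), then stand the scraper upright on the bench again and let go of it. Next screw the knurled nut down, clockwise seen from above, until it bottoms on its collar, back it off a quarter turn, and finish while still gripping the nut there: do not let go at the end. Leave the glue bottle, the tape roll and the paddle where they are.

Things in the scene. Friction and masses are not known exactly. Their poses are not given: they have to be found in the camera images.
- fixture: clamping fixture, fixed to the bench: rimless aluminium plate on a wooden riser, 130 (its x) x 240 (its y) mm, flat top 30 mm above the bench. Origin: centre of the underside, on the bench; z up. At x = 0, y = +75 mm stands a steel collar with a threaded stud that carries the nut; the offcuts lie on the rest of the plate, within x -45 to +40 and y -105 to +5 mm
- collar_top (a point): centre of the top of the fixed round steel collar (34 mm diameter, 20 mm high) on the plate, 50 mm above the bench, on the axis of the stud; the nut bottoms here. The threaded stud (16 mm diameter) goes on up and ends 92 mm above the bench
- nut_grip (a point): centre of the knurled steel nut (round, 40 mm diameter, 28 mm tall), on the stud's axis, z up. 64 mm above the bench when the nut is bottomed; rises 1 mm per rad as it is unscrewed. Its x axis points along the short dark groove on the nut's top, which lies along the fixture's +x when bottomed
- nut (a joint): angle of the nut in rad: 0 = bottomed on the collar (hard stop), grows as it is unscrewed (anticlockwise from above); turning clockwise from above screws it down. Starts at 1.0 to 2.4; upper stop at 4.0. Turns with slight friction (0.06 N m) and stays where it is left. Turned past the bottom the round nut slips in the fingers
- scraper: loose scraper block, about 0.22 kg, standing on the bench: grey plastic base 36 (its x) x 120 (its y) x 16 mm (z) with sharp straight lower edges, and on its middle an upright wooden grip 22 (x) x 60 (y) mm that reaches from 16 to 60 mm above the underside; take it across the 22 mm. Origin: centre of the underside; z up
- offcut0: one of three alike dark offcuts, loose hard plastic chips 22 (its x) x 16 (y) x 8 mm (z), 10 g, lying flat on the fixture plate. Origin: centre of the underside
- offcut1: one of three alike dark offcuts, loose hard plastic chips 22 (its x) x 16 (y) x 8 mm (z), 10 g, lying flat on the fixture plate. Origin: centre of the underside
- offcut2: one of three alike dark offcuts, loose hard plastic chips 22 (its x) x 16 (y) x 8 mm (z), 10 g, lying flat on the fixture plate. Origin: centre of the underside
- glue: bystander: upright white glue bottle, 54 mm diameter, 140 mm tall; stands to one side of the fixture, the scraper to the other (either way round). Origin: centre of the underside
- tape: bystander: roll of paper tape lying flat, 90 mm outer diameter, 24 mm high, beyond the fixture. Origin: centre of the underside
- paddle: bystander: black game paddle lying flat beyond the fixture, head 200 x 250 mm, 14 mm thick, with a handle 34 mm wide and 24 mm high along its +y to y = 215 mm. Origin: on the underside, in the head near its middle

How it is judged:
On the way, in this order (a step that is already met when the one before it is completed fails the run):
1. all three offcuts are off the plate, down on the bench (height (world z) of each of offcut0, offcut1, offcut2 below 0.022 m), for 0.2 s.
2. the scraper stands upright on the bench, let go (height (world z) of scraper below 0.008 m and angle between scraper's own z axis and vertical below 0.15 rad and contact force between scraper and the fingers below 0.1 N), for 0.2 s.
3. the nut is screwed down until it bottoms on the collar (value of joint nut below 0.08 rad), for 0.1 s.
At the end, for the whole second after the job is handed in: The nut is at rest a quarter turn (90 degrees, within 20) up from its bottom stop with the fingers still gripping it (over 3 N); the three offcuts are off the plate (undersides less than 22 mm above the bench) and the scraper stands upright on the bench (all of step 1 and value of joint nut between 1.22 and 1.92 rad and velocity of joint nut between -0.1 and 0.1 rad/s and contact force between nut_c0 and the fingers above 3 N and height (world z) of scraper below 0.008 m and angle between scraper's own z axis and vertical below 0.15 rad); the arm keeps its last pose, push and grip.
It fails at once if the glue is moved more than 30 mm (distance of glue from where it was at the start of the episode above 0.03 m).
It fails at once if the tape is moved more than 30 mm (distance of tape from where it was at the start of the episode above 0.03 m).
It fails at once if the paddle is moved more than 30 mm (distance of paddle from where it was at the start of the episode above 0.03 m).
It fails at once if the gripper or arm pushes an offcut (contact force between any of the fingers, the arm and offcut0 above 0.5 N or contact force between any of the fingers, the arm and offcut1 above 0.5 N or contact force between any of the fingers, the arm and offcut2 above 0.5 N).
It also fails if it takes over 72 s, if anything falls off the work surface, if the arm or the gripper's body presses on something with over 40 N, if the wrist force passes 120 N, or if a joint passes its speed limit or range.

ROBOT

A 7-joint arm with a two-finger parallel gripper is mounted at the origin on the work surface. World frame = base frame: x ahead of the robot, y to its left, z up, the work surface at z = 0. Lengths are in m, angles in rad, forces in N, time in s.
With the tool pointing down it reaches from about 0.425 to 0.925 m from the base axis. Payload 6.8 kg.
Tool frame: the origin (TCP) lies at the very end of the fingers, on their centre line; the grasp point (between the pads) lies r.pinch_z behind it (r.pinch_z is the distance from the TCP to the grasp point, in m); z points along the fingers, y is the line along which they close (so a half turn about z gives the same grasp; the last joint's range is limited). The gripper opens to 85 mm and grips with 20 to 120 N. Pads are 22 mm wide; open, the fingers measure 114 mm over their backs; the gripper's body (76 mm by 85 mm) begins 54 mm behind the grasp point. The pads swing forward as they close: fully open they stand 13 mm farther back than shut.
Start: joints at [1.188, 0.477, 0.022, 1.555, -0.011, 1.109, -0.083], TCP at [0.183, -0.65, 0.231] pointing down, gripper open.
Joint ranges: [-2.96, 2.96], [-0.34, 2.1], [-1.41, 1.46], [0.24, 2.44], [-1.37, 4.51], [0.17, 1.92], [-2.96, 2.96]. Speed limits (rad/s): [2.39, 2.39, 3.14, 3.14, 3.14, 3.14, 3.14].

INTERFACE

Orientations are given as a rotation vector (axis times angle).
In Python, from bench import status, grab_frame, camera_model, r gives the robot as it stands. The module is installed in compiled form; this text tells all that it offers.
- The arm moves only by the shell command python3 -m creep 'ROWS' [FORCE]. ROWS is text: rows parted by semicolons, each of 7 numbers parted by spaces: the turn, a rotation vector about the tool's x, y, z in rad, then the shift along the tool's x, y, z in mm, then the opening, from -1 (shut) to 1 (fully open). In form: rx ry rz tx ty tz fingers; .... A call has 1 to 10 rows; each row is the pose to reach, as a shift and turn from the pose commanded when the call began, along the tool's axes at that moment; what a row does not reach only later rows make up. A row lasts 1/8 s, in which the tool goes at most 62.5 mm and 10.7 degrees, less where a joint would pass 70% of its speed; a pose out of reach is approached as far as the arm can. A call with a gripper value outside its range is refused whole. The fingers move at their own pace and stop on an object; FORCE is the grip in N (left out, the last holds). Time passes only in rows, so rows that repeat a pose let the fingers close. It gives the time, the measured TCP pose, the force, the opening and the grip force at its end, in the units of the state.
- status.get_obs(): the state, without advancing time (a new reading comes with each control period).
- grab_frame(name): name is "scene" or "top" or "wrist"; returns (picture, depth): 480x640x3 uint8, red, green, blue; 480x640 float32, m along the optical axis (not along the pixel's ray), 0 where there is no reading.
- camera_model(name): a dict with "K" (3x3 intrinsics, pixels), "rvec" (rotation vector, rad) and "tvec" (3), from world to camera coordinates, as OpenCV has them. Camera axes: x right, y down, z forward; pixel columns grow to the right and rows downward; lengths in m; the calibration is good to about 2 mm. A picture is of the moment at which its call begins: read the wrist's pose just before it. camera_model takes no time and is no camera call; for the wrist camera it gives the pose at the moment of the call.
- r.hand_in(): hands the job in; it is judged then, once.
The state is a dict: "clock": time; "joints": joint angles; "qvel": joint speeds; "tau": joint torques, N m; "tcp_pos": TCP position; "orientation": TCP orientation; "contact_force": force on the tool from outside, world axes, zero at the start; "moment": the same for the moment, N m; "grip_width": finger opening in m; "gripper_force": force on a finger pad.
Only numpy, scipy, OpenCV 4.12 (cv2) and the standard library are available. Lean on these libraries where they do the work, as an engineer would, in place of code of your own. Each camera call takes 0.05 s, during which the arm holds its last target. There are 200 camera calls.

## Working session

There is one attempt and no reset: what is moved stays moved. The work goes in short steps, Python scripts to look and compute and a shell command to move; the robot and the scene stay as the last step left them, time stands still between calls to the robot, and variables do not carry over. Pictures are saved under pics/ and viewed, at most 10 in all, crops included, and the job is handed in when it is done.

```bash
mkdir -p pics
python3 - <<'E'
from bench import status,grab_frame,camera_model,r
import cv2,numpy as np
o=status.get_obs();print({k:np.round(v,3) for k,v in o.items()},r.pinch_z)
for n in("top","scene"):
    p,d=grab_frame(n);cv2.imwrite(f"pics/{n}0.png",p[:,:,::-1]);np.save(n+"_d.npy",d);np.save(n+"_p.npy",p);print(n,camera_model(n))
E
```

```text
{'clock': np.float64(0.0), 'joints': array([ 1.188,  0.478,  0.022,  1.556, -0.012,  1.109, -0.083]), 'qvel': array([0.001, 0.001, 0.   , 0.   , 0.001, 0.001, 0.001]), 'tau': array([ 2.0000e-03, -5.9644e+01,  1.6090e+00, -2.8120e+01,  1.2000e-02,
        9.0000e-03, -0.0000e+00]), 'tcp_pos': array([ 0.183, -0.649,  0.23 ]), 'orientation': array([-3.11e+00, -4.30e-01,  1.00e-03]), 'contact_force': array([ 0.749,  0.03 , -0.379]), 'moment': array([-0.039, -0.001,  0.03 ]), 'gripper_force': np.float64(0.0), 'grip_width': np.float64(0.085)} 0.0187
top {'K': array([[579.12875303,   0.        , 323.17602659],
       [  0.        , 579.12875303, 239.74459928],
       [  0.        ,   0.        ,   1.        ]]), 'rvec': array([ 2.22432311, -2.16577919,  0.05262083]), 'tvec': array([0.02075643, 0.57303206, 1.0809726 ])}
scene {'K': array([[469.85036432,   0.        , 315.79460539],
       [  0.        , 469.85036432, 236.05459292],
       [  0.        ,   0.        ,   1.        ]]), 'rvec': array([ 1.22138718,  2.50158815, -0.72859643]), 'tvec': array([ 0.31971022, -0.36285764,  1.42183269])}
```

View pics/top0.png

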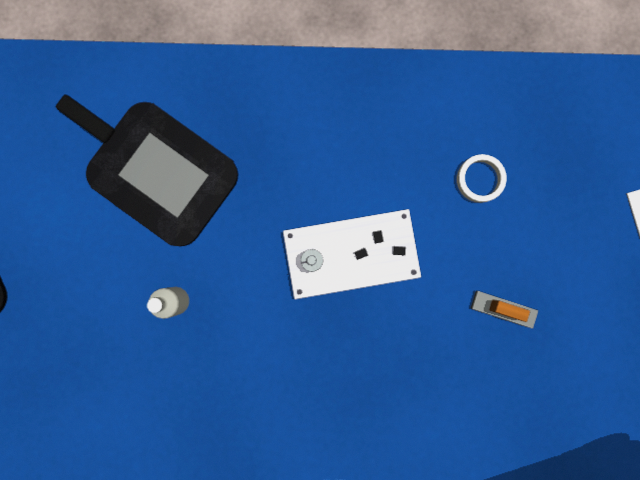

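View pics/scene0.png

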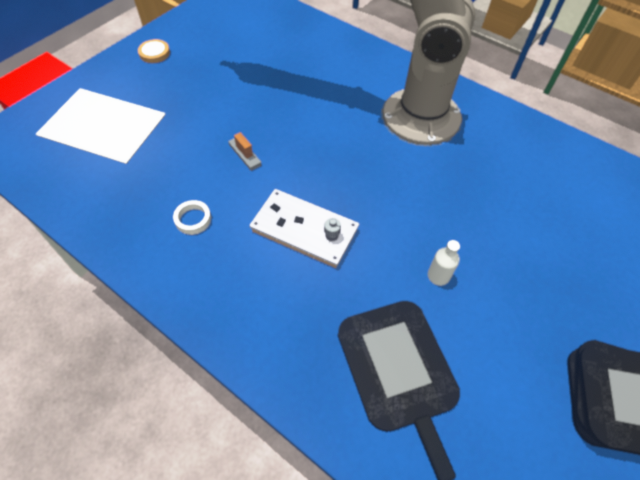

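The top view shows the plate with corners near (284,231), (408,210), (420,277) and (295,298). The nut is at (311,261), the offcuts at (361,254), (378,237) and (399,251), and the scraper at (505,310). The glue is at left (165,302), and the tape at (482,178) and the paddle are beyond the fixture. The scene view shows the same layout.

```bash
cat > h.py <<'E'
import cv2,numpy as np
from bench import status,grab_frame,camera_model,r
from scipy.spatial.transform import Rotation as R
def ray(uv,z,m):
    """pixels -> world points on plane height z"""
    Rm=cv2.Rodrigues(m["rvec"])[0];c=-Rm.T@m["tvec"]
    uv=np.asarray(uv,float).reshape(-1,2)
    d=(np.c_[uv,np.ones(len(uv))]@np.linalg.inv(m["K"]).T)@Rm
    return c+d*((z-c[2])/d[:,2])[:,None]
def rect(mask,z,m):
    """largest contours -> (centre, long-axis angle deg, sizes) in world"""
    out=[]
    for c in cv2.findContours(mask.astype(np.uint8),cv2.RETR_EXTERNAL,cv2.CHAIN_APPROX_NONE)[0]:
        if len(c)<12: continue
        w=ray(c,z,m)[:,:2]*1000
        (cx,cy),(a,b),t=cv2.minAreaRect(w.astype(np.float32))
        if a<b:a,b,t=b,a,t+90
        out.append((round(cx,1),round(cy,1),round((t+90)%180-90,1),round(a,1),round(b,1)))
    return out
def go(p,yaw_deg=None):
    """tool-frame delta (mm) and tool z turn to world target p (m) and yaw of tool y axis"""
    o=status.get_obs();T=R.from_rotvec(o["orientation"])
    ya=T.as_matrix()[:2,1];y=np.degrees(np.arctan2(ya[1],ya[0]))
    s=T.inv().apply(np.array(p)-o["tcp_pos"])*1000
    dz=None if yaw_deg is None else -((yaw_deg-y+90)%180-90)
    print("tool shift mm",np.round(s,1),"rz deg",dz,"rad",None if dz is None else round(np.radians(dz),3),"tool y yaw",round(y,1))
E
python3 - <<'E'
from h import *
m=camera_model("top");p=np.load("top_p.npy");hsv=cv2.cvtColor(p,cv2.COLOR_RGB2HSV)
H,S,V=hsv[...,0],hsv[...,1],hsv[...,2]
def box(a,x0,y0,x1,y1):
    k=np.zeros(a.shape,bool);k[y0:y1,x0:x1]=a[y0:y1,x0:x1];return k
print("plate",rect(box(S<120,270,200,430,305),.03,m))
print("chips",rect(box(V<70,340,225,410,262),.038,m))
print("base",rect(box((S<110)|(H<40),460,280,550,335),.016,m))
print("grip",rect(box((H<25)&(S>120)&(V>150),460,280,550,335),.06,m))
print("nut",rect(box((V<205)&(S<80),292,245,328,276),.078,m))
print("glue",ray([[172,303]],0.07,m),"tape",ray([[482,178]],.024,m))
go([.5,-.35,.2],0)
E
```

```text
plate [(546.9, -17.2, -78.7, 240.4, 130.7)]
chips [(547.7, -34.1, -66.7, 19.3, 13.4), (554.9, -103.7, -88.5, 20.4, 12.9), (579.6, -64.4, 12.5, 19.9, 14.5)]
base [(450.9, -306.7, 73.1, 123.0, 36.2)]
grip [(451.2, -308.6, 73.1, 57.7, 19.9)]
nut [(531.2, 59.9, -61.9, 46.9, 40.6)]
glue [[0.44924515 0.30274158 0.07      ]] tape [[ 0.6961822  -0.25998279  0.024     ]]
tool shift mm [ 386.3 -201.9   30.7] rz deg -74.2535930185341 rad -1.296 tool y yaw -74.3
```

```bash
python3 -c "
from h import *
go([.451,-.3075,.15],-16.9)"
```

```text
tool shift mm [ 350.7 -256.    80.8] rz deg -57.3535930185341 rad -1.001 tool y yaw -74.3
```

```bash
python3 -m creep '0 0 -0.05 18 -13 4 1;0 0 -0.15 53 -38 12 1;0 0 -0.3 105 -77 24 1;0 0 -0.45 158 -115 36 1;0 0 -0.6 210 -154 48 1;0 0 -0.75 263 -192 61 1;0 0 -0.9 310 -226 72 1;0 0 -1.0 340 -248 78 1;0 0 -1.0 351 -256 81 1;0 0 -1.0 351 -256 81 1' 60
python3 - <<'E'
from h import *
print(np.round(status.get_obs()["joints"],3))
m=camera_model("wrist");p,d=grab_frame("wrist");cv2.imwrite("pics/w1.png",p[:,:,::-1])
hsv=cv2.cvtColor(p,cv2.COLOR_RGB2HSV)
print(rect((hsv[...,0]<25)&(hsv[...,1]>120)&(hsv[...,2]>120),.06,m))
go([.451,-.3075,.024],-16.9)
E
```

```text
clock: 1.35
tcp_pos: [0.4517, -0.3066, 0.15]
orientation: [-2.522, -1.873, 0.0]
contact_force: [-0.5, -0.4, -0.3]
grip_width: 0.0857
gripper_force: 0.0
[ 0.746  0.383 -0.327  1.925  0.159  0.859  0.045]
[(449.2, -306.8, 73.2, 64.3, 21.2)]
tool shift mm [  0.8  -0.  126.2] rz deg -0.057250237339417254 rad -0.001 tool y yaw -17.0
```

View pics/w1.png

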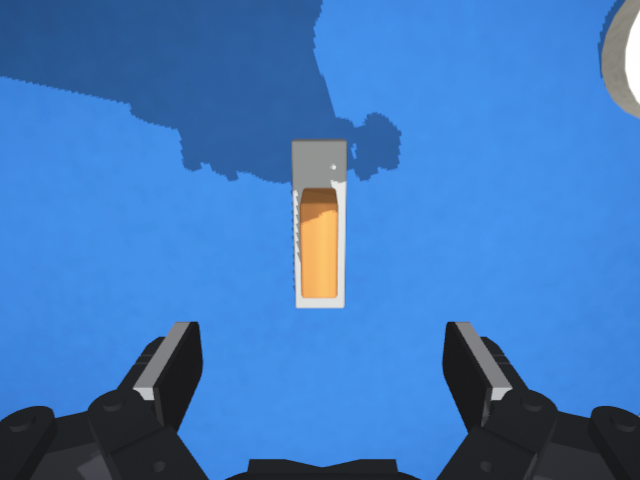

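The wrist view shows the orange grip (about 320,245) centred between the fingers. I'll go down, grip, and check the hold after lifting.

```bash
python3 -m creep '0 0 0 0 0 30 1;0 0 0 0 0 80 1;0 0 0 0 0 115 1;0 0 0 0 0 126 1;0 0 0 0 0 126 0;0 0 0 0 0 126 -1;0 0 0 0 0 126 -1;0 0 0 0 0 126 -1;0 0 0 0 0 126 -1;0 0 0 0 0 126 -1' 80; python3 -m creep '0 0 0 0 0 0 -1;0 0 0 0 0 -15 -1;0 0 0 0 0 -50 -1;0 0 0 0 0 -75 -1;0 0 0 0 0 -80 -1;0 0 0 0 0 -80 -1'
python3 - <<'E'
from h import *
f=np.array([547,-17.2]);a=np.radians(11.3);X=np.array([np.cos(a),np.sin(a)]);Y=np.array([-X[1],X[0]])
o=status.get_obs();print(np.round(o["joints"],3))
for fx,z in((-105,.1),(-105,.053),(90,.053)):
    w=(f+fx*X-50*Y)/1000;print(fx,w);go([*w,z],11.3)
E
```

```text
clock: 2.65
tcp_pos: [0.4519, -0.3085, 0.0255]
orientation: [2.524, 1.869, 0.0]
contact_force: [-1.3, 1.2, 8.4]
grip_width: 0.021
gripper_force: 79.6
clock: 3.4
tcp_pos: [0.4513, -0.308, 0.1042]
orientation: [2.525, 1.869, -0.0]
contact_force: [0.5, -0.5, -2.3]
grip_width: 0.021
gripper_force: 78.5
[ 0.736  0.446 -0.314  1.958  0.194  0.767  0.014]
-105 [ 0.45383277 -0.08680508]
tool shift mm [212.3 -62.1   4.2] rz deg -28.263118233858407 rad -0.493 tool y yaw -17.0
-105 [ 0.45383277 -0.08680508]
tool shift mm [212.3 -62.1  51.2] rz deg -28.263118233858407 rad -0.493 tool y yaw -17.0
90 [ 0.64505263 -0.04859558]
tool shift mm [304.6 109.7  51.2] rz deg -28.263118233858407 rad -0.493 tool y yaw -17.0
```

```bash
python3 -m creep '0 0 -0.04 15 -4 0 -1;0 0 -0.12 50 -15 0 -1;0 0 -0.22 95 -28 0 -1;0 0 -0.32 140 -41 0 -1;0 0 -0.42 185 -54 0 -1;0 0 -0.49 207 -61 0 -1;0 0 -0.493 212 -62 10 -1;0 0 -0.493 212 -62 30 -1;0 0 -0.493 212 -62 44 -1;0 0 -0.493 212 -62 47 -1'
python3 - <<'E'
from h import *
f=np.array([547,-17.2]);a=np.radians(11.3);X=np.array([np.cos(a),np.sin(a)]);Y=np.array([-X[1],X[0]])
p,d=grab_frame("scene");cv2.imwrite("pics/s2.png",cv2.resize(p[100:300,180:420,::-1],None,fx=3,fy=3))
for fx in(-105,90):
    w=(f+fx*X-50*Y)/1000;go([*w,.0565],11.3)
E
```

```text
clock: 4.65
tcp_pos: [0.4531, -0.088, 0.056]
orientation: [-1.993, -2.426, 0.002]
contact_force: [-0.4, -0.1, -1.9]
grip_width: 0.0211
gripper_force: 78.5
tool shift mm [ 0.9  0.6 -0.2] rz deg -0.0864390777672952 rad -0.002 tool y yaw 11.2
tool shift mm [  1.2 195.6  -0.6] rz deg -0.0864390777672952 rad -0.002 tool y yaw 11.2
```

View pics/s2.png

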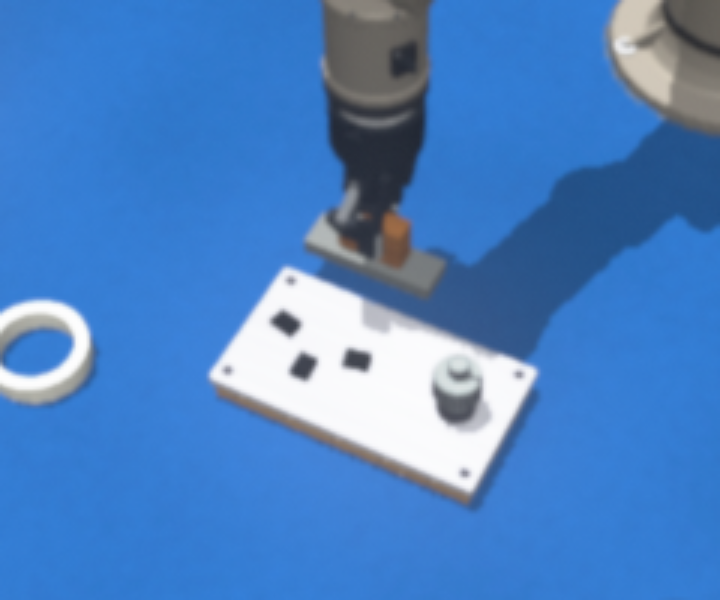

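The scraper is level beside the plate's robot-side edge, aligned with it, with the three chips ahead of it and the collar clear.

```bash
python3 -m creep '0 0 0 1 5 -1 -1;0 0 0 1 18 -1 -1;0 0 0 1 32 -1 -1;0 0 0 1 46 -1 -1;0 0 0 1 60 -1 -1;0 0 0 1 72 -1 -1;0 0 0 1 84 -1 -1;0 0 0 1 96 -1 -1;0 0 0 1 106 -1 -1;0 0 0 1 110 -1 -1'; python3 -m creep '0 0 0 0 5 0 -1;0 0 0 0 15 0 -1;0 0 0 0 26 0 -1;0 0 0 0 37 0 -1;0 0 0 0 48 0 -1;0 0 0 0 59 0 -1;0 0 0 0 70 0 -1;0 0 0 0 80 0 -1;0 0 0 0 85 0 -1;0 0 0 0 85 0 -1'
python3 - <<'E'
from h import *
p,d=grab_frame("scene");cv2.imwrite("pics/s3.png",cv2.resize(p[100:300,180:420,::-1],None,fx=3,fy=3))
E
```

```text
clock: 5.95
tcp_pos: [0.5624, -0.0645, 0.0583]
orientation: [1.992, 2.429, 0.0]
contact_force: [-0.3, -0.2, -2.5]
grip_width: 0.0206
gripper_force: 78.5
clock: 7.2
tcp_pos: [0.6453, -0.0479, 0.0582]
orientation: [-1.992, -2.429, -0.0]
contact_force: [0.2, -1.4, -2.4]
grip_width: 0.0214
gripper_force: 78.5
```

View pics/s3.png

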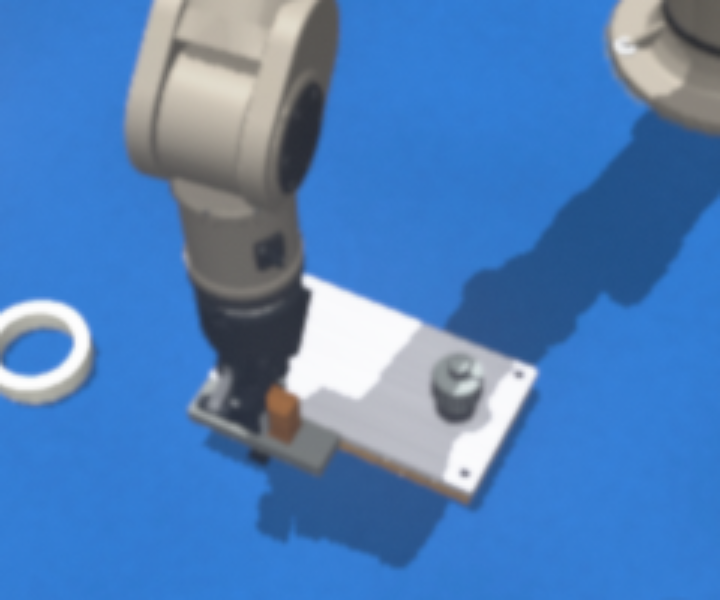

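The scraper is past the far edge, and one chip shows on the bench at (258,455). I'll lift, go back towards the scraper's old place, and check the chips.

```bash
python3 -m creep '0 0 0 0 0 -10 -1;0 0 0 0 0 -40 -1;0 0 0 0 0 -60 -1;0 0 0 0 0 -65 -1'; python3 -c "
from h import *
go([.451,-.307,.12],-16.9)"
```

```text
clock: 7.75
tcp_pos: [0.6461, -0.0481, 0.1254]
orientation: [1.991, 2.427, 0.003]
contact_force: [0.0, 0.0, -2.2]
grip_width: 0.0211
gripper_force: 78.5
tool shift mm [-215.8 -242.     4.8] rz deg 28.17342508927628 rad 0.492 tool y yaw 11.3
```

```bash
python3 -m creep '0 0 0.03 -15 -17 0 -1;0 0 0.08 -45 -50 1 -1;0 0 0.15 -75 -84 2 -1;0 0 0.22 -105 -118 3 -1;0 0 0.29 -135 -151 4 -1;0 0 0.36 -165 -185 5 -1;0 0 0.43 -192 -215 5 -1;0 0 0.48 -210 -235 5 -1;0 0 0.492 -216 -242 5 -1;0 0 0.492 -216 -242 5 -1'
python3 - <<'E'
from h import *
p,d=grab_frame("top");m=camera_model("top");cv2.imwrite("pics/t4.png",cv2.resize(p[150:350,270:510,::-1],None,fx=3,fy=3))
k=np.zeros(p.shape[:2],bool);k[180:310,270:450]=(p.max(2)<50)[180:310,270:450]
for z in(.008,.038):print(z,rect(k,z,m))
go([.451,-.307,.0255],-16.9)
E
```

```text
clock: 9.0
tcp_pos: [0.4503, -0.3068, 0.1182]
orientation: [-2.523, -1.871, -0.001]
contact_force: [0.8, 0.2, -2.6]
grip_width: 0.0211
gripper_force: 78.6
0.008 [(622.6, -21.7, -77.1, 19.8, 6.7), (635.4, -84.6, -77.1, 21.7, 6.0), (647.8, -50.9, 10.7, 19.9, 13.8)]
0.038 [(619.7, -20.2, -77.1, 19.3, 6.6), (632.2, -81.4, -77.1, 21.1, 5.8), (644.2, -48.6, 10.7, 19.3, 13.4)]
tool shift mm [-1.   0.2 92.8] rz deg 0.10904819464786897 rad 0.002 tool y yaw -16.8
```

View pics/t4.png

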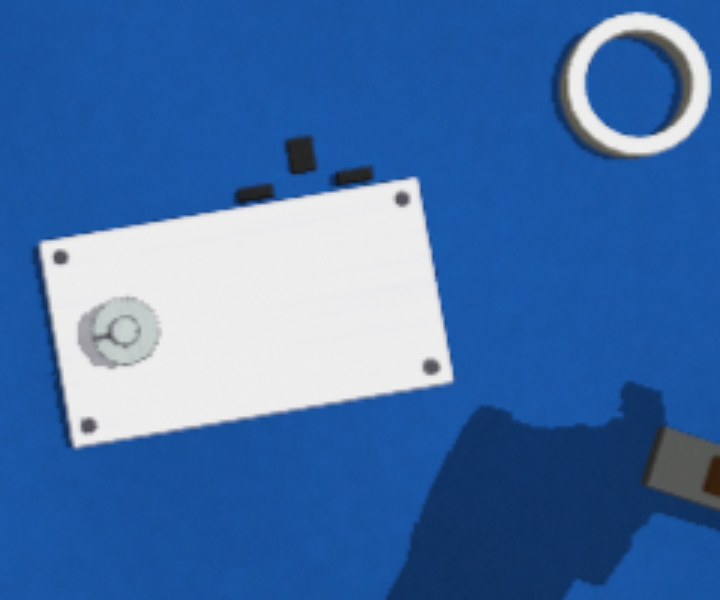

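The plate is clear. The chips are on the bench past the far edge at (255,193), (300,155) and (353,176). The nut's groove points left in the image, about 92° from fixture +x, so the nut is at about 1.6 rad. I'll set the scraper down and check the chip heights.

```bash
python3 -m creep '0 0 0 0 0 10 -1;0 0 0 0 0 40 -1;0 0 0 0 0 70 -1;0 0 0 0 0 84 -1;0 0 0 0 0 89 -1;0 0 0 0 0 91 -1;0 0 0 0 0 92.5 -1;0 0 0 0 0 92.5 -1'
python3 - <<'E'
from h import *
m=camera_model("top");p,d=grab_frame("top");Rm=cv2.Rodrigues(m["rvec"])[0]
k=np.zeros(d.shape,bool);k[180:230,340:400]=(p.max(2)<50)[180:230,340:400]
v,u=np.nonzero(k);z=d[v,u]
P=(np.c_[(u-m["K"][0,2])/m["K"][0,0]*z,(v-m["K"][1,2])/m["K"][1,1]*z,z]-m["tvec"])@Rm
n,l=cv2.connectedComponents(k.astype(np.uint8))
for i in range(1,n):
    q=P[l[v,u]==i]
    if len(q)>8:print(np.round(np.median(q,0)*1000),"top z",round(np.percentile(q[:,2],90)*1000,1))
E
```

```text
clock: 10.05
tcp_pos: [0.4504, -0.3075, 0.0264]
orientation: [2.523, 1.87, 0.001]
contact_force: [0.3, 0.2, -2.8]
grip_width: 0.0208
gripper_force: 78.7
[647. -51.   7.] top z 10.2
[634. -83.  15.] top z 17.6
[622. -21.  14.] top z 17.1
```

```bash
python3 -m creep '0 0 0 0 0 1 -1;0 0 0 0 0 1.5 -1;0 0 0 0 0 1.5 -1;0 0 0 0 0 1.5 -0.4;0 0 0 0 0 1.5 0.2;0 0 0 0 0 1.5 1;0 0 0 0 0 1.5 1;0 0 0 0 0 1.5 1;0 0 0 0 0 1.5 1;0 0 0 0 0 1.5 1'; python3 -m creep '0 0 0 0 0 -5 1;0 0 0 0 0 -35 1;0 0 0 0 0 -80 1;0 0 0 0 0 -125 1;0 0 0 0 0 -150 1;0 0 0 0 0 -155 1;0 0 0 0 0 -155 1'
python3 - <<'E'
from h import *
p,d=grab_frame("wrist");m=camera_model("wrist");hsv=cv2.cvtColor(p,cv2.COLOR_RGB2HSV)
print(rect((hsv[...,0]<25)&(hsv[...,1]>120)&(hsv[...,2]>120),.06,m))
print(np.round(status.get_obs()["joints"],3))
go([.5323,.0564,.18],60)
E
```

```text
clock: 11.35
tcp_pos: [0.4501, -0.3072, 0.0243]
orientation: [2.524, 1.871, 0.0]
contact_force: [0.4, 1.0, -0.6]
grip_width: 0.0856
gripper_force: 0.0
clock: 12.22
tcp_pos: [0.4497, -0.3071, 0.1789]
orientation: [-2.524, -1.871, 0.0]
contact_force: [-0.7, -0.2, -0.5]
grip_width: 0.0851
gripper_force: 0.0
[(449.9, -306.6, 72.5, 62.9, 20.8)]
[ 0.766  0.346 -0.345  1.903  0.145  0.918  0.057]
tool shift mm [371.7 -26.3  -1.5] rz deg -76.90374252076728 rad -1.342 tool y yaw -16.9
```

```bash
python3 -m creep '0 0 -0.08 20 -2 0 1;0 0 -0.25 70 -5 0 1;0 0 -0.42 120 -9 0 1;0 0 -0.6 170 -12 0 1;0 0 -0.78 220 -16 0 1;0 0 -0.96 270 -19 0 1;0 0 -1.12 315 -22 0 1;0 0 -1.26 350 -25 0 1;0 0 -1.342 370 -26 0 1;0 0 -1.342 372 -26 0 1'
python3 - <<'E'
from h import *
print(np.round(status.get_obs()["joints"],3))
p,d=grab_frame("wrist");m=camera_model("wrist");cv2.imwrite("pics/w5.png",p[:,:,::-1])
Rm=cv2.Rodrigues(m["rvec"])[0];print("nut px",(lambda c:c[:2]/c[2])(m["K"]@(Rm@np.array([.5323,.0564,.0795])+m["tvec"])))
print("stud px",(lambda c:c[:2]/c[2])(m["K"]@(Rm@np.array([.5323,.0564,.092])+m["tvec"])))
go([.5323,.0564,.043],60)
E
```

```text
clock: 13.52
tcp_pos: [0.5329, 0.0578, 0.1788]
orientation: [-0.809, -3.035, -0.001]
contact_force: [-0.2, -0.0, -0.1]
grip_width: 0.0855
gripper_force: 0.0
[ 0.375  0.405 -0.744  1.902  0.33   0.961  0.529]
nut px [321.645116   238.95909421]
stud px [321.58525814 246.00024849]
tool shift mm [  0.5  -0.3 135.8] rz deg -0.020633476765738124 rad -0.0 tool y yaw 60.0
```

View pics/w5.png

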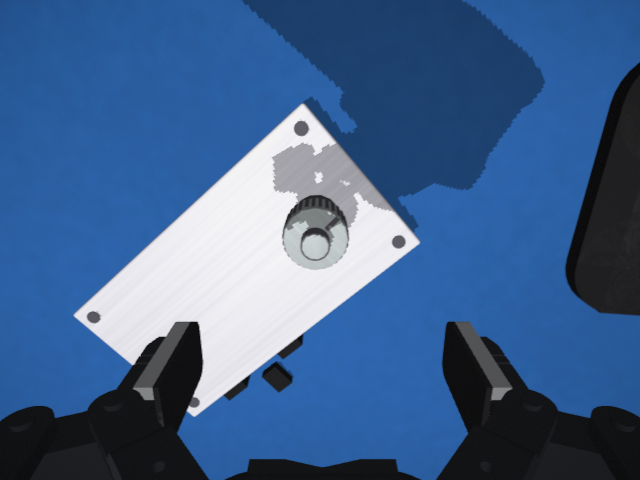

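Stud top is at (315,245) and the nut's face around (316,236), about 4 mm left of prediction. The groove points up-right.

Run:
```python
from h import *
m=camera_model("wrist");a=ray([[315,245]],.092,m)[0];b=ray([[316,237]],.0795,m)[0];g=ray([[337,218]],.0795,m)[0]
c=(a+b)/2;print(a,b,"nut angle",np.arctan2(g[1]-b[1],g[0]-b[0])-np.radians(11.3))
go([c[0],c[1],.043],60)
```

```text
[0.52988557 0.05343052 0.092     ] [0.52952777 0.05408135 0.0795    ] nut angle 1.6106638777821962
tool shift mm [  1.4  -3.9 135.8] rz deg -0.020633476765738124 rad -0.0 tool y yaw 60.0
```

```bash
python3 -m creep '0 0 0 1 -2.5 15 1;0 0 0 1 -2.5 50 1;0 0 0 1 -2.5 90 1;0 0 0 1 -2.5 115 1;0 0 0 1 -2.5 130 1;0 0 0 1 -2.5 135 1;0 0 0 1 -2.5 135 1' 30; python3 -m creep '0 0 0 0 0 0 0.3;0 0 0 0 0 0 -0.2;0 0 0 0 0 0 -1;0 0 0 0 0 0 -1;0 0 0 0 0 0 -1;0 0 0 0 0 0 -1' 30; python3 -c "
from h import *
o=status.get_obs();T=R.from_rotvec(o['orientation']);print('tool force',T.inv().apply(o['contact_force']),o['moment'],o['joints'])"
```

```text
clock: 14.45
tcp_pos: [0.5315, 0.0544, 0.0446]
orientation: [0.814, 3.034, 0.0]
contact_force: [0.2, 0.1, 0.5]
grip_width: 0.0858
gripper_force: 0.0
clock: 15.2
tcp_pos: [0.5314, 0.0542, 0.045]
orientation: [0.814, 3.034, -0.001]
contact_force: [-2.1, -2.3, 6.8]
grip_width: 0.0391
gripper_force: 29.5
tool force [ 0.64630256 -3.04376042 -6.79537674] [-0.31450485  0.39498248  0.04566438] [ 0.27214729  0.58588549 -0.62495815  1.99926629  0.51669726  0.71690845
  0.37299478]
```

```bash
python3 -m creep '0 0 0.1 0 0 0.1 -1;0 0 0.25 0 0 0.25 -1;0 0 0.4 0 0 0.4 -1;0 0 0.55 0 0 0.55 -1;0 0 0.7 0 0 0.7 -1;0 0 0.85 0 0 0.85 -1;0 0 1 0 0 1 -1;0 0 1.15 0 0 1.15 -1;0 0 1.3 0 0 1.3 -1;0 0 1.4 0 0 1.4 -1' 30; python3 -m creep '0 0 0.1 0 0 0.1 -1;0 0 0.2 0 0 0.2 -1;0 0 0.3 0 0 0.2 -1;0 0 0.4 0 0 0.2 -1;0 0 0.5 0 0 0.2 -1;0 0 0.5 0 0 0.2 -1;0 0 0.5 0 0 0.2 -1' 30
python3 - <<'E'
from h import *
o=status.get_obs();print(o['moment'],o['joints']);go(o['tcp_pos'],60)
p,d=grab_frame("top");cv2.imwrite("pics/t6.png",cv2.resize(p[220:300,270:350,::-1],None,fx=6,fy=6))
E
```

```text
clock: 16.45
tcp_pos: [0.5307, 0.0539, 0.0436]
orientation: [2.58, 1.791, -0.002]
contact_force: [-4.2, -1.5, 7.7]
grip_width: 0.0393
gripper_force: 29.4
clock: 17.32
tcp_pos: [0.5316, 0.055, 0.0432]
orientation: [-2.94, -1.107, -0.001]
contact_force: [-1.7, 0.8, 7.0]
grip_width: 0.0394
gripper_force: 30.3
[0.01645568 0.28228429 0.48982231] [-0.09657001  0.51311222 -0.15433242  2.02469543  0.13148417  0.61206704
 -1.18939041]
tool shift mm [0. 0. 0.] rz deg 71.27834560476262 rad 1.244 tool y yaw -48.7
```

View pics/t6.png

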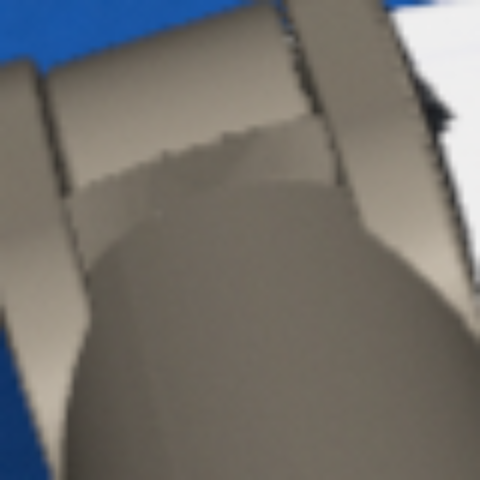

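The arm hides the nut in this view, but the yaw moment of 0.49 N m (against 0.06 friction) after 1.9 rad shows it bottomed and slipping in the fingers. Backing off a quarter turn.

```bash
python3 -m creep '0 0 -0.08 0 0 0 -1;0 0 -0.25 0 0 -0.2 -1;0 0 -0.42 0 0 -0.4 -1;0 0 -0.6 0 0 -0.6 -1;0 0 -0.78 0 0 -0.8 -1;0 0 -0.95 0 0 -0.9 -1;0 0 -1.12 0 0 -1.1 -1;0 0 -1.29 0 0 -1.3 -1;0 0 -1.45 0 0 -1.4 -1;0 0 -1.54 0 0 -1.5 -1' 30; python3 -m creep '0 0 -0.035 0 0 0 -1;0 0 -0.035 0 0 0 -1;0 0 -0.035 0 0 0 -1;0 0 -0.035 0 0 0 -1'
python3 - <<'E'
from h import *
o=status.get_obs();print(o['moment']);go(o['tcp_pos'],60)
p,d=grab_frame("wrist");cv2.imwrite("pics/w7.png",p[:,:,::-1])
E
```

```text
clock: 18.62
tcp_pos: [0.5304, 0.0551, 0.0447]
orientation: [-1.336, -2.841, 0.0]
contact_force: [-5.5, 0.3, 9.6]
grip_width: 0.0392
gripper_force: 30.7
clock: 19.12
tcp_pos: [0.5303, 0.0551, 0.0447]
orientation: [-1.291, -2.863, 0.001]
contact_force: [-6.2, 1.1, 10.3]
grip_width: 0.0392
gripper_force: 30.8
[0.09400969 1.06206128 0.01357112]
tool shift mm [0. 0. 0.] rz deg -18.558355815443093 rad -0.324 tool y yaw 41.4
```

View pics/w7.png

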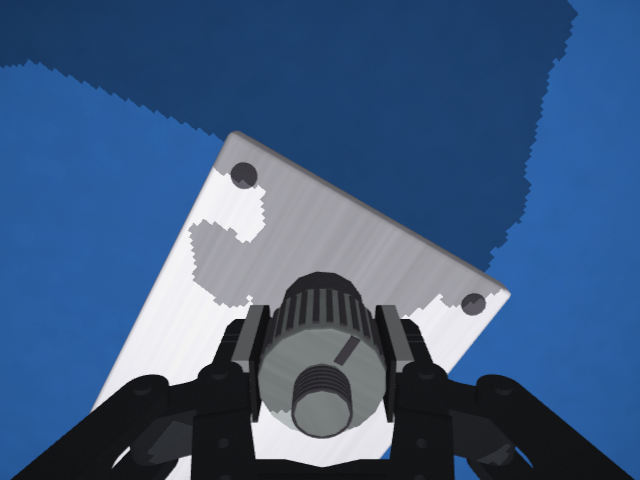

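The nut is gripped, its face centred near (322,384), with the groove running from (337,362) to (357,338).

Run:
```python
from h import *
m=camera_model("wrist");g=ray([[337,362],[357,338]],.0795,m);v=g[1]-g[0];print(g,np.arctan2(v[1],v[0])-np.radians(11.3))
o=status.get_obs();w=g[1]-np.array([.5305,.055,.0795]);print(np.arctan2(w[1],w[0])-np.radians(11.3),o["qvel"].max(),o["gripper_force"])
```

```text
[[0.52863968 0.06385621 0.0795    ]
 [0.52749773 0.07380551 0.0795    ]] 1.4878508696598078
1.5318866614295716 0.0017349633390615741 30.82007646560669
```

```bash
python3 -c "
from bench import r
print(r.hand_in())"
```

```text
the job is handed in; nothing more can be done
None
```

Job handed in at about 19 s, verdict not shown: the three offcuts are on the bench beyond the plate, the scraper was let go upright near its start, and the nut was bottomed (by torque), then backed off to about 1.5 rad and is still gripped at about 31 N.

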